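# Load the spring-floor bottle magazine

### The arm

A 6-joint arm with a two-finger parallel gripper is mounted at the origin on the work surface. World frame = base frame: x ahead of the robot, y to its left, z up, the work surface at z = 0. Lengths are in m, angles in rad, forces in N, time in s.
With the tool pointing down it reaches from about 0.425 to 1.125 m from the base axis. Payload 14.9 kg.
Tool frame: the origin (TCP) lies where the fingers leave the gripper's body, on its centre line; the fingertips stand 78 mm ahead of it and the grasp point (between the pads) lies 60 mm ahead of it; x points along the fingers, z is the direction in which the jaws open and shut, and the axes are right-handed (so a half turn about x gives the same grasp; the last joint's range is limited). The gripper opens to 91 mm and grips with 3 to 60 N. Pads are 32 mm wide; open, the fingers measure 118 mm over their backs; the gripper's body (76 mm by 178 mm) begins 60 mm behind the grasp point.
Start: joints at [1.275, 0.379, 1.734, -0, 1.028, -0.033], TCP at [0.182, 0.676, 0.292] pointing down, gripper open.
Joint ranges: [-2.77, 2.77], [-0.74, 2.19], [0, 2.66], [-1.06, 4.2], [0.31, 2.87], [-3.08, 3.08]. Speed limits (rad/s): [1.89, 1.89, 2.39, 3.14, 3.14, 3.14].

### API

Orientations are given as a unit quaternion [w, x, y, z].
In Python, from workcell import manip gives the robot as it stands.
- The arm moves only by the tool carry_out, never from a script. Its argument "commands" is a list of rows, each a list of 7 numbers: the shift along the tool's x, y, z in m, then the turn, a rotation vector about the tool's x, y, z in degrees, then the closure, from -1 (fully open) to 1 (shut), so that 0 is half open. A call has 1 to 10 rows; each row is the pose to reach, as a shift and turn from the pose measured when the call began, along the tool's axes at that moment; what a row does not reach only later rows make up. A row lasts 1/12 s, in which the tool goes at most 41.7 mm and 7.16 degrees, less where a joint would pass 70% of its speed; a pose out of reach is approached as far as the arm can. A call with a gripper value outside its range is refused whole. The fingers move at their own pace and stop on an object; the grip force is fixed at half the most. Time passes only in rows, so rows that repeat a pose let the fingers close. It gives the time, the measured TCP pose, the force and the opening at its end, in the units of the state.
- manip.read_state(): the state, without advancing time (a new reading comes with each control period).
- manip.snapshot(name): name is "scene" or "side" or "wrist"; returns the picture (480x640x3 uint8, blue, green, red); there is no depth.
- manip.camera_model(name): a dict with "fx", "fy", "cx", "cy" (pixels), "camera_from_world" (4x4, takes a point from world to camera coordinates). Camera axes: x right, y down, z forward; pixel columns grow to the right and rows downward; lengths in m; the calibration is good to about 2 mm. The wrist camera is an equidistant fisheye: a pixel r from the principal point sees the ray r / f radians off the axis. A picture is of the moment at which its call begins: read the wrist's pose just before it. camera_model takes no time and is no camera call; for the wrist camera it gives the pose at the moment of the call.
- manip.hand_in(): hands the job in, once; it reports no verdict.
Trained networks look in the newest picture that a camera, given by its name, has taken for a name from the list of things; names that differ only in an ending like _2 or _b are one class to them, and where a whole thing is asked for, a point or a joint stands for the part that bears it (a point fixed in the world has none). Each returns a list of dicts, best first, with "confidence" (0 to 1); they miss things now and then, are a little off and sometimes report something else, mostly with a low value. They report only what shows in the picture. A call takes as long as a camera call. They do not tell look-alikes from the thing itself.
- manip.outline_of(camera, target): "region" (480x640 bool, what is visible of it).
- manip.mark_of(camera, target): "at" ([x, y, z] in m, in world coordinates, good to about 4 mm: a listed point, or the origin of a listed thing).
The state is a dict: "time": time; "joint_positions": joint angles; "joint_velocities": joint speeds; "joint_torque": joint torques, N m; "position": TCP position; "eef_rot": TCP orientation; "contact_force": force on the tool from outside, world axes, zero at the start; "ft_torque": the same for the moment, N m; "grip_width": finger opening in m.
Only numpy, scipy, OpenCV 4.12 (cv2) and the standard library are available. Lean on these libraries where they do the work, as an engineer would, in place of code of your own. Each camera call takes 0.05 s, during which the arm holds its last target. There are 200 camera calls.

### The job

Load both white bottles into the blue magazine, lying flat one on top of the other with both caps sticking out through the notched end. Push the pile down on the spring platform until it is fully down, then slide the keeper fully across over it. Leave the carton and the jar where they are.

Things in the scene. Friction and masses are not known exactly. Their poses are not given: they have to be found in the camera images.
- bottle_a_mid (a point): Centre of the body of one of two identical flat-sided white plastic bottles with a paper label and a round grey cap. Body 150 long (x) x 50 wide (y) x 40 thick (z) mm, neck and cap stick out 34 mm farther at the -x end (cap 28 mm diameter). Mass about 0.33 kg. Starts lying flat on the bench, so this point is 20 mm above it, z up. Its x axis runs along the bottle, from cap to base.
- bottle_a_cap (a point): Middle of bottle a's cap, 96 mm from the body's centre along the bottle's -x; same axes as bottle_a_mid.
- bottle_b_mid (a point): Centre of the body of the other bottle, identical to bottle a; same axes, also starts lying flat on the bench.
- bottle_b_cap (a point): Middle of bottle b's cap, 96 mm from its body's centre along its -x.
- magazine: Blue sheet-metal magazine fixed to the bench: an open-topped well for bottles lying flat. Origin on the bench under the middle of the well, x along the well, z up. Well 164 (x) x 62 (y) mm, walls 6 mm, rim 104 mm above the bench. The +x end is closed. Both long sides are open from x = -38 to +38 mm, top to bottom, so that fingers holding a bottle across its width can go down there.
- magazine_notch (a point): Middle of the notch, 85 mm from the magazine's origin along its -x (the end nearer the robot) and 60 mm above the bench: a slot 38 mm wide over the end wall's full height, open at the top, through which the necks and caps stick out.
- platform_top (a point): Centre of the upper face of the aluminium spring platform (150 x 50 mm) that is the floor of the well; 70 mm above the bench when up, 20 mm when fully down.
- platform (a joint): How far the platform has sunk, m: 0 up, 0.05 fully down on its stop. Spring 185 N/m, with about 2.5 N of rubbing in its guides. One bottle's weight sinks it about 15 mm, two bottles' about 34 mm; the pile of two must be pushed the rest of the way (about 3 to 5 N more) and then stays down when let go.
- keeper (a joint): Travel of the keeper, m: 0 open (parked beyond the closed +x end), 0.045 fully across. It slides along the magazine's -x, stays where it is left, and needs about 2 N.
- keeper_knob (a point): Middle of the keeper's upright black knob, 24 (x) x 28 (y) x 42 mm high, 136 mm above the bench; axes as the magazine's. Open, it is at x = 107 mm in the magazine's frame, y = 0. It stands on a steel plate (56 x 74 x 8 mm, underside 106 mm above the bench) that closes over the +x end of the pile; the pile fits under it only when fully down (top then at 100 mm).
- carton_mid (a point): Bystander: centre of a closed cardboard carton, 80 x 110 x 70 mm, beyond the work.
- jar_mid (a point): Bystander: centre of a round jar, 80 mm diameter, 100 mm high, beyond the work.
There are look-alikes about, which are no part of the job. What is shaped like the part that bears bottle_b_mid but purple or yellow is not meant.

How it is judged:
By the outcome, as a careful person would: the job done as asked, in the order asked, and still so for the second after the job is handed in, with the robot touching nothing.
It also fails if it takes over 67 s, if anything falls off the work surface, if the arm or the gripper's body presses on something with over 40 N, if the wrist force passes 120 N, or if a joint passes its speed limit or range.

## Working session

There is one attempt and no reset: what is moved stays moved. The work goes in short steps, Python scripts to look and compute and a tool call to move; the robot and the scene stay as the last step left them, time stands still between calls to the robot, and variables do not carry over. Pictures are saved under pics/ and viewed, about 8 in all and at most 12, crops included, and the job is handed in when it is done.

Besides the shell and the picture viewer there is one more tool, called after ">>>" by a JSON object that holds its "method" and its "body". carry_out: Moves the arm, as the interface text tells. Its arguments: {"type":"object","properties":{"commands":{"type":"array","items":{"type":"array","items":{"type":"number"}}}},"required":["commands"]}

```bash
mkdir -p pics; python3 - <<'E'
from workcell import manip
import cv2,numpy as np
s=manip.read_state();print({k:np.round(v,3).tolist() for k,v in s.items()})
for c in("scene","side"):
    im=manip.snapshot(c);cv2.imwrite(f"pics/{c}0.png",im)
    for t in("bottle_a_mid","bottle_a_cap","magazine","magazine_notch","platform_top","keeper_knob","carton_mid","jar_mid"):
        for d in manip.mark_of(c,t): print(c,t,round(d["confidence"],2),np.round(d["at"],3).tolist())
E
```

```text
{'time': 0.0, 'joint_positions': [1.275, 0.379, 1.735, -0.0, 1.028, -0.033], 'joint_velocities': [-0.002, -0.001, 0.001, -0.002, 0.0, 0.0], 'joint_torque': [-0.004, -76.374, -43.436, 0.065, 0.042, -0.0], 'position': [0.182, 0.676, 0.292], 'eef_rot': [0.561, -0.43, 0.562, 0.43], 'contact_force': [0.986, -0.2, -0.103], 'ft_torque': [-0.048, 0.021, 0.029], 'grip_width': 0.091}
scene bottle_a_mid 0.95 [0.484, 0.281, 0.02]
scene bottle_a_mid 0.54 [0.397, 0.237, 0.02]
scene bottle_a_cap 0.9 [0.396, 0.239, 0.018]
scene bottle_a_cap 0.19 [0.559, -0.349, 0.019]
scene magazine 0.89 [0.554, 0.012, -0.004]
scene magazine 0.51 [0.654, 0.039, 0.134]
scene platform_top 0.58 [0.558, 0.017, 0.057]
scene keeper_knob 0.66 [0.655, 0.035, 0.137]
scene carton_mid 0.62 [0.713, 0.253, 0.035]
scene jar_mid 0.77 [0.709, -0.209, 0.051]
side bottle_a_mid 0.92 [0.483, 0.279, 0.021]
side magazine 0.58 [0.555, 0.021, -0.002]
side magazine_notch 0.75 [0.469, -0.005, 0.058]
side platform_top 0.6 [0.56, 0.012, 0.062]
side keeper_knob 0.67 [0.656, 0.038, 0.14]
side carton_mid 0.78 [0.714, 0.248, 0.031]
side jar_mid 0.61 [0.706, -0.209, 0.057]
```

View pics/scene0.png

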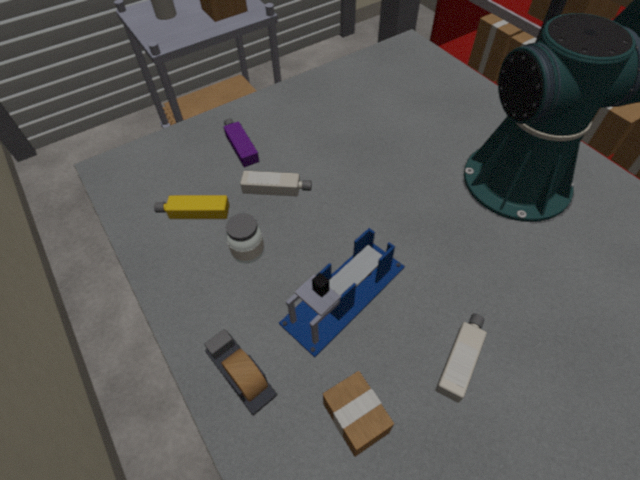

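View pics/side0.png

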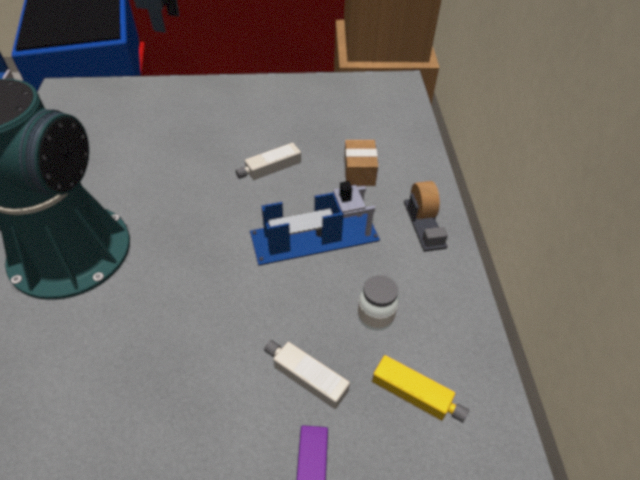

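Scene picture: bottle A centre is about (462,357) with its cap at (477,320). Bottle B is about (271,183) with its cap at (306,185). The magazine is at about (345,290) with its notch end toward the robot and the knob at (320,283). The yellow and purple bottles are look-alikes. The side picture agrees: A at (273,161), B at (312,372), and the tape dispenser is only clutter. Next I'll fit the bottle silhouettes.

```bash
cat > h.py <<'E'
from workcell import manip
import cv2,numpy as np
from scipy.spatial.transform import Rotation as R
from scipy.optimize import minimize
def rot(q): return R.from_quat([q[1],q[2],q[3],q[0]])
def proj(c,P,cm=None):
    m=cm or manip.camera_model(c); T=np.array(m["camera_from_world"]); P=np.atleast_2d(P)
    p=P@T[:3,:3].T+T[:3,3]
    if c=="wrist":
        r=np.hypot(p[:,0],p[:,1]); k=np.arctan2(r,p[:,2])/np.maximum(r,1e-9)
        return np.c_[m["fx"]*p[:,0]*k+m["cx"],m["fy"]*p[:,1]*k+m["cy"]]
    return np.c_[m["fx"]*p[:,0]/p[:,2]+m["cx"],m["fy"]*p[:,1]/p[:,2]+m["cy"]]
def ray(c,uv,z,cm=None):
    m=cm or manip.camera_model(c); T=np.array(m["camera_from_world"])
    a,b=(uv[0]-m["cx"])/m["fx"],(uv[1]-m["cy"])/m["fy"]
    if c=="wrist":
        t=np.hypot(a,b); d=np.array([a/t*np.sin(t),b/t*np.sin(t),np.cos(t)])
    else: d=np.array([a,b,1.])
    o=-T[:3,:3].T@T[:3,3]; d=T[:3,:3].T@d
    return o+d*(z-o[2])/d[2]
def box(x0,x1,y0,y1,z0,z1): return np.array([[x,y,z] for x in(x0,x1) for y in(y0,y1) for z in(z0,z1)])
def place(P,x,y,yaw,z=0):
    c,s=np.cos(yaw),np.sin(yaw); return P@np.array([[c,s,0],[-s,c,0],[0,0,1]])+[x,y,z]
def goto(x,y,zg,yaw,s=None):
    """shift+turn (tool axes, m / deg) to grasp point (x,y,zg), jaws across direction yaw"""
    s=s or manip.read_state(); R0=rot(s["eef_rot"]); best=None
    for k in(1,-1):
        zt=k*np.array([-np.sin(yaw),np.cos(yaw),0]); xt=np.array([0,0,-1.]); M=R.from_matrix(np.c_[xt,np.cross(zt,xt),zt])
        w=(R0.inv()*M).as_rotvec(degrees=True)
        if best is None or np.linalg.norm(w)<np.linalg.norm(best): best=w
    d=R0.inv().apply(np.array([x,y,zg+.06])-s["position"])
    return np.round(d,4).tolist(),np.round(best,2).tolist()
def jaw(s=None):
    s=s or manip.read_state(); return rot(s["eef_rot"]).as_matrix()
E
cat > fit.py <<'E'
from h import *
B=[box(-.075,.075,-.025,.025,-.02,.02),box(-.109,-.075,-.014,.014,-.014,.014)]
ims={c:cv2.imread(f"pics/{c}0.png") for c in("scene","side")}; cms={c:manip.camera_model(c) for c in ims}
K=4
def sil(c,p):
    m=np.zeros((480*K,640*K),np.uint8)
    for b in B: cv2.fillConvexPoly(m,cv2.convexHull((proj(c,place(b,p[0],p[1],p[2],.02),cms[c])*K).astype(np.float32)).round().astype(int),1)
    return m>0
for n,p0 in(("a",(.484,.281,.44)),("b",(.645,-.385,-.45))):
    res={}
    ms={}
    for c in ims:
        pc=proj(c,[[p0[0],p0[1],.02]],cms[c])[0].astype(int)
        outs=manip.outline_of(c,"bottle_a_mid") if 0 else []
        hsv=cv2.cvtColor(ims[c],cv2.COLOR_BGR2HSV); m=(hsv[...,2]>165).astype(np.uint8)
        lab,l=cv2.connectedComponents(m)[0:2]
        w=l[pc[1]-8:pc[1]+9,pc[0]-8:pc[0]+9]; w=w[w>0]
        k=np.bincount(w).argmax(); ms[c]=cv2.resize((l==k).astype(np.float32),None,fx=K,fy=K)>.5
        print(n,c,(l==k).sum(),np.argwhere(l==k).mean(0))
    B_=B; 
    def cost(p,cs):
        global B
        B=B_[:1]; v=0
        for c in cs: s=sil(c,p); v-=(s&ms[c]).sum()/(s|ms[c]).sum()
        B=B_; return v
    for cs in(("scene","side"),("scene",),("side",)):
        r=minimize(cost,p0,args=(cs,),method="Nelder-Mead",options=dict(initial_simplex=np.array(p0)+np.array([[0,0,0],[.015,0,0],[0,.015,0],[0,0,.15]])))
        print(n,cs,np.round(r.x,4),round(r.fun/len(cs),3))
E
python3 fit.py; python3 - <<'E'
from h import *
s=manip.read_state(); print("jaw",np.round(jaw(s),3).tolist()); print(goto(.53,.01,.28,.22,s))
m=manip.camera_model("wrist");print(m["fx"],m["cx"],m["cy"],np.round(m["camera_from_world"],3).tolist())
E
```

```text
jaw [[0.0, -0.966, 0.26], [-0.0, 0.26, 0.966], [-1.0, -0.0, -0.0]]
([-0.0478, -0.5092, -0.5527], [-27.66, -0.0, 0.0])
371.64829954431775 314.46986142739735 240.73721138414774 [[0.259, 0.966, 0.0, -0.7], [0.931, -0.25, 0.267, -0.031], [0.258, -0.069, -0.964, 0.391], [0.0, 0.0, 0.0, 1.0]]Traceback (most recent call last):
  File "fit.py", line 18, in <module>
    k=np.bincount(w).argmax(); ms[c]=cv2.resize((l==k).astype(np.float32),None,fx=K,fy=K)>.5
ValueError: attempt to get argmax of an empty sequence
```

```bash
sed -i 's/m=(hsv\[...,2\]>165).astype(np.uint8)/g=hsv[...,2]; w=g[pc[1]-40:pc[1]+40,pc[0]-40:pc[0]+40]; th=(np.median(w)+np.percentile(w,97))\/2; print("th",np.median(w),th); m=(g>th).astype(np.uint8)/' fit.py; python3 fit.py
```

```text
th 105.0 133.0
a scene 1774 [358.91431793 462.94024803]
th 139.0 181.5
a side 621 [155.52979066 272.06602254]
a ('scene', 'side') [0.4821 0.2827 0.4487] -0.627
a ('scene',) [0.4738 0.2799 0.433 ] -0.8
a ('side',) [0.4842 0.3191 0.518 ] -0.485
th 102.0 133.0
b scene 746 [178.38069705 269.6997319 ]
th 137.0 184.5
b side 1748 [370.43764302 311.24427918]
b ('scene', 'side') [ 0.5574 -0.3461 -0.7018] -0.599
b ('scene',) [ 0.5492 -0.3686 -0.4768] -0.534
b ('side',) [ 0.5597 -0.3373 -0.693 ] -0.691
```

```bash
python3 -c "
from h import *
print(goto(.49,.24,.30,.44))"
```

```text
([-0.0678, -0.4108, -0.3409], [-40.27, -0.0, -0.0])
```

>>> {"method": "carry_out", "body": {"commands": [[-0.068,-0.411,-0.341,-40.3,0,0,-1],[-0.068,-0.411,-0.341,-40.3,0,0,-1],[-0.068,-0.411,-0.341,-40.3,0,0,-1],[-0.068,-0.411,-0.341,-40.3,0,0,-1],[-0.068,-0.411,-0.341,-40.3,0,0,-1],[-0.068,-0.411,-0.341,-40.3,0,0,-1],[-0.068,-0.411,-0.341,-40.3,0,0,-1],[-0.068,-0.411,-0.341,-40.3,0,0,-1],[-0.068,-0.411,-0.341,-40.3,0,0,-1],[-0.068,-0.411,-0.341,-40.3,0,0,-1]]}}

```text
time: 1.73
position: [0.4204, 0.3378, 0.3452]
eef_rot: [-0.379, 0.597, -0.378, -0.597]
contact_force: [0.3, 0.8, 0.4]
grip_width: 0.091
```

```bash
python3 -c "
from h import *
print(manip.read_state()['position'],goto(.52,.16,.30,.3))"
```

```text
[0.4204143  0.33783339 0.34523205] ([-0.0148, -0.0142, -0.2033], [8.07, 0.01, 0.03])
```

>>> {"method": "carry_out", "body": {"commands": [[-0.03,-0.014,-0.203,8,0,0,-1],[-0.03,-0.014,-0.203,8,0,0,-1],[-0.03,-0.014,-0.203,8,0,0,-1],[-0.03,-0.014,-0.203,8,0,0,-1],[-0.03,-0.014,-0.203,8,0,0,-1],[-0.03,-0.014,-0.203,8,0,0,-1],[-0.03,-0.014,-0.203,8,0,0,-1],[-0.03,-0.014,-0.203,8,0,0,-1]]}}

```text
time: 2.4
position: [0.5195, 0.1603, 0.3751]
eef_rot: [0.42, -0.569, 0.419, 0.569]
contact_force: [-0.2, 0.0, -0.9]
grip_width: 0.0909
```

```bash
python3 - <<'E'
from h import *
import json
cm=manip.camera_model("wrist"); im=manip.snapshot("wrist"); cv2.imwrite("pics/w1.png",im)
json.dump({k:np.array(v).tolist() for k,v in cm.items() if k in("fx","fy","cx","cy","camera_from_world")},open("w1.json","w"))
print(manip.read_state()['position'])
for t in("bottle_a_mid","bottle_a_cap","magazine","magazine_notch","platform_top","keeper_knob"):
    for d in manip.mark_of("wrist",t): print(t,round(d["confidence"],2),np.round(d["at"],4).tolist())
E
```

```text
[0.51919108 0.16081127 0.37494425]
bottle_a_mid 0.61 [0.4818, 0.2798, 0.0175]
bottle_a_cap 0.81 [0.3977, 0.2361, 0.0179]
magazine 0.78 [0.5524, 0.0133, -0.0041]
magazine_notch 0.93 [0.4674, -0.0062, 0.0555]
platform_top 0.76 [0.5541, 0.0119, 0.0588]
keeper_knob 0.74 [0.6562, 0.04, 0.1357]
keeper_knob 0.16 [0.5561, 0.016, -0.001]
```

View pics/w1.png

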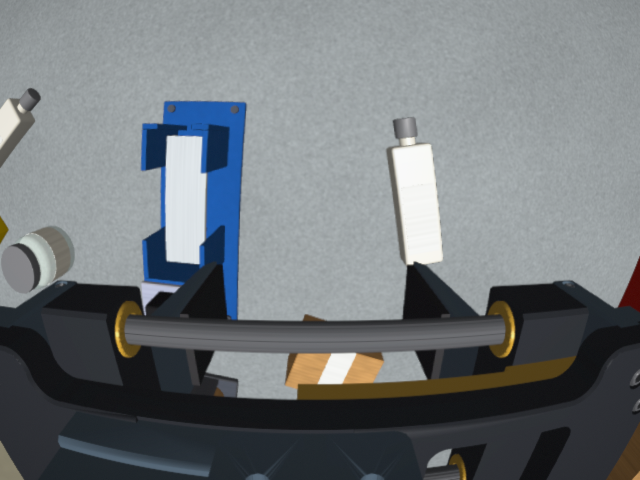

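```bash
cat > fit2.py <<'E'
from h import *
import json
def edges_fit(im,cm,segs,p0,lock=1.0):
    e=cv2.Canny(cv2.GaussianBlur(cv2.resize(im,None,fx=3,fy=3,interpolation=cv2.INTER_CUBIC),(0,0),2),25,70)
    dt=np.minimum(cv2.distanceTransform(255-e,cv2.DIST_L2,5),18)
    P=np.concatenate([np.linspace(a,b,40) for a,b in segs])
    def cost(p):
        uv=proj("wrist",place(P,*p),cm)*3
        return cv2.remap(dt,uv[:,:1].astype(np.float32),uv[:,1:].astype(np.float32),cv2.INTER_LINEAR,borderValue=18).mean()
    rs=[minimize(cost,np.array(p0)+d,method="Nelder-Mead",options=dict(initial_simplex=np.array(p0)+d+np.array([[0,0,0],[.006,0,0],[0,.006,0],[0,0,.04]]))) for d in ([0,0,0],[.004,.004,0],[-.004,-.004,0],[.004,-.004,0.02],[-.004,.004,-.02])]
    r=min(rs,key=lambda r:r.fun); return r.x,r.fun/3
def rect(x0,x1,y0,y1,z):
    c=np.array([[x0,y0,z],[x1,y0,z],[x1,y1,z],[x0,y1,z]]); return [(c[i],c[(i+1)%4]) for i in range(4)]
BOT=rect(-.075,.075,-.025,.025,.04)
Z=.104
MAG=[]
for s in(1,-1):
    for x0,x1 in((-.088,-.038),(.038,.075)):
        MAG+=[(np.array([x0,s*y,Z]),np.array([x1,s*y,Z])) for y in(.037,)]
    MAG+=[(np.array([x,s*.031,Z]),np.array([x,s*.037,Z])) for x in(-.038,.038)]
    MAG+=[(np.array([-.088,s*.019,Z]),np.array([-.088,s*.037,Z]))]
PLAT=rect(-.075,.075,-.025,.025,.07)
def draw(im,cm,segs,p,K=4,col=(0,0,255)):
    for a,b in segs:
        uv=(proj("wrist",place(np.linspace(a,b,10),*p),cm)*K+K/2).round().astype(int); cv2.polylines(im,[uv],False,col,1)
E
python3 - <<'E'
from fit2 import *
cm=json.load(open("w1.json")); im=cv2.imread("pics/w1.png")
pa,fa=edges_fit(im,cm,BOT,(.4825,.280,.455)); print("A",pa.round(4),fa)
pm,fm=edges_fit(im,cm,MAG+PLAT[2:],(.5535,.0135,.237)); print("M",pm.round(4),fm)
pm2,f2=edges_fit(im,cm,MAG,(.5535,.0135,.237)); print("M2",pm2.round(4),f2)
big=cv2.resize(im,None,fx=4,fy=4,interpolation=cv2.INTER_CUBIC)
draw(big,cm,MAG,pm); draw(big,cm,PLAT,pm,col=(0,200,0)); draw(big,cm,BOT,pa)
cv2.imwrite("pics/w1o.png",np.hstack([big[390:990,540:940],big[450:1050+0,1500:1800]]))
print(goto(*pa[:2],.022,pa[2]),goto(*pa[:2],.12,pa[2]))
E
```

```text
A [0.4824 0.2794 0.4782] 0.7373935381571451
M [0.5541 0.0148 0.2151] 0.9775540828704834
M2 [0.5541 0.0146 0.2148] 0.9708554744720459
([0.2932, 0.0002, 0.1241], [-10.08, 0.01, 0.03]) ([0.1952, 0.0001, 0.1241], [-10.08, 0.01, 0.03])
```

View pics/w1o.png

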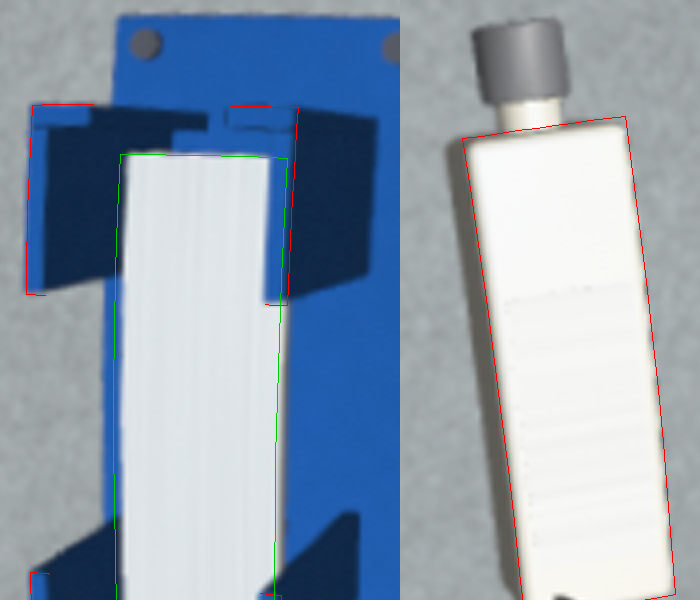

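Wrist picture: bottle A's top corners, about (388,150)–(442,262), match the fitted rectangle. The magazine rims overlay to within 1–2 px, so the magazine is at about (0.554, 0.0146), yaw 0.215. Next I'll grasp A.

>>> {"method": "carry_out", "body": {"commands": [[0.12,0,0.124,-10,0,0,-1],[0.16,0,0.124,-10,0,0,-1],[0.195,0,0.124,-10,0,0,-1],[0.195,0,0.124,-10,0,0,-1],[0.23,0,0.124,-10,0,0,-1],[0.26,0,0.124,-10,0,0,-1],[0.291,0,0.124,-10,0,0,-1],[0.291,0,0.124,-10,0,0,-1],[0.291,0,0.124,-10,0,0,-1],[0.291,0,0.124,-10,0,0,-0.2]]}}

```text
time: 3.58
position: [0.4823, 0.2799, 0.0829]
eef_rot: [0.367, -0.604, 0.368, 0.604]
contact_force: [-0.1, 0.7, -0.0]
grip_width: 0.0871
```

>>> {"method": "carry_out", "body": {"commands": [[0,0,0,0,0,0,1],[0,0,0,0,0,0,1],[0,0,0,0,0,0,1],[0,0,0,0,0,0,1],[0,0,0,0,0,0,1],[0,0,0,0,0,0,1]]}}

```text
time: 4.08
position: [0.4823, 0.2799, 0.0832]
eef_rot: [0.367, -0.604, 0.368, 0.604]
contact_force: [-0.9, -0.9, 2.9]
grip_width: 0.0498
```

```bash
python3 - <<'E'
from h import *
s=manip.read_state();print(s["position"],s["grip_width"],s["contact_force"]); R0=jaw(s); print("jaw yaw",np.arctan2(-R0[0,2],R0[1,2]),np.round(R0,3).tolist())
print(goto(.5541,.0146,.19,.215),goto(.5541,.0146,.094,.215))
E
```

```text
[0.48232182 0.27986022 0.08323922] 0.04982622937246914 [-0.88401194 -0.90922326  2.85971222]
jaw yaw 0.4776522701911433 [[-0.001, -0.888, -0.46], [-0.0, -0.46, 0.888], [-1.0, 0.001, 0.0]]
([-0.1668, 0.0583, -0.2685], [15.05, 0.0, -0.05]) ([-0.0708, 0.0583, -0.2686], [15.05, 0.0, -0.05])
```

>>> {"method": "carry_out", "body": {"commands": [[-0.04,0,0,0,0,0,1],[-0.08,0,0,0,0,0,1],[-0.12,0.01,-0.02,5,0,0,1],[-0.167,0.058,-0.2685,15,0,0,1],[-0.167,0.058,-0.2685,15,0,0,1],[-0.167,0.058,-0.2685,15,0,0,1],[-0.167,0.058,-0.2685,15,0,0,1],[-0.167,0.058,-0.2685,15,0,0,1],[-0.167,0.058,-0.2685,15,0,0,1],[-0.167,0.058,-0.2685,15,0,0,1]]}}

```text
time: 4.92
position: [0.5558, 0.0105, 0.2517]
eef_rot: [-0.444, 0.551, -0.444, -0.55]
contact_force: [0.8, 0.6, -1.7]
grip_width: 0.0499
```

>>> {"method": "carry_out", "body": {"commands": [[0,0,0,0,0,0,1],[0,0,0,0,0,0,1],[0,0,0,0,0,0,1]]}}

```text
time: 5.17
position: [0.5551, 0.0112, 0.2512]
eef_rot: [-0.444, 0.551, -0.444, -0.55]
contact_force: [0.7, -0.9, -2.6]
grip_width: 0.0501
```

```bash
python3 - <<'E'
from fit2 import *
s=manip.read_state();print(s["position"],s["grip_width"],s["contact_force"])
print(goto(.5541,.0146,.19,.215),goto(.5541,.0146,.082,.215))
cm=manip.camera_model("wrist"); im=manip.snapshot("wrist")
cv2.imwrite("pics/w2r.png",im); K=1
big=im.copy()
draw(big,cm,MAG,(.5541,.0146,.215),K=1)
cv2.imwrite("pics/w2.png",cv2.resize(big[60:360,120:520],None,fx=2,fy=2))
E
```

```text
[0.55514683 0.01121873 0.25115895] 0.05005080977420921 [ 0.70400739 -0.87053482 -2.63901057]
([0.0012, 0.0003, 0.0035], [-0.09, -0.05, 0.01]) ([0.1092, 0.0003, 0.0036], [-0.09, -0.05, 0.01])
```

View pics/w2.png

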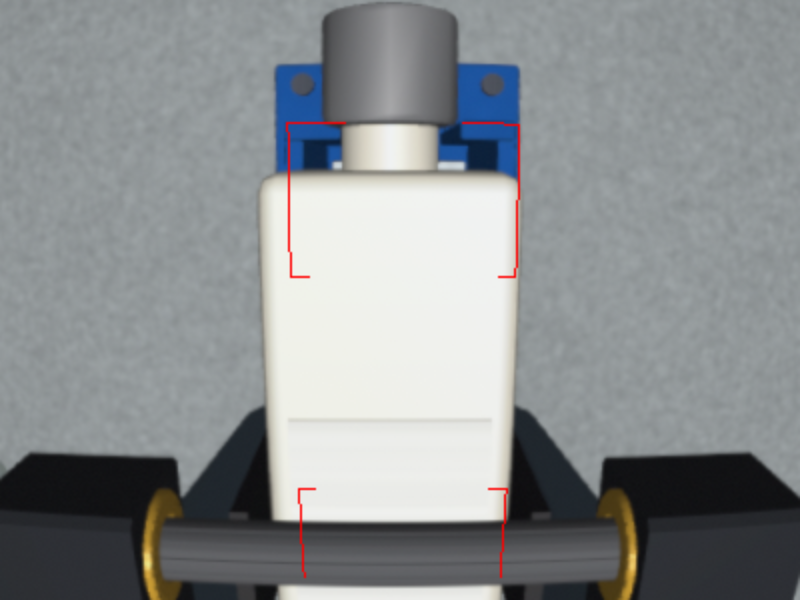

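Wrist picture: the bottle is held square, and the model rim, x 288–519 at row 123 of the crop, lies on the real walls within about 1 mm. The bottle sits 3.5 mm to the left, as the state also says, so I correct that and go down.

>>> {"method": "carry_out", "body": {"commands": [[0,0,0.0033,0,0,0,1],[0.01,0,0.0033,0,0,0,1],[0.03,0,0.0033,0,0,0,1],[0.045,0,0.0033,0,0,0,1],[0.06,0,0.0033,0,0,0,1],[0.075,0,0.0033,0,0,0,1],[0.085,0,0.0033,0,0,0,1],[0.095,0,0.0033,0,0,0,1]]}}

```text
time: 5.88
position: [0.554, 0.0153, 0.1547]
eef_rot: [0.443, -0.551, 0.444, 0.551]
contact_force: [0.5, -0.3, -3.4]
grip_width: 0.0497
```

>>> {"method": "carry_out", "body": {"commands": [[0.003,0,0,0,0,0,1],[0.007,0,0,0,0,0,1],[0.011,0,0,0,0,0,1],[0.014,0,0,0,0,0,1],[0.014,0,0,0,0,0,1],[0.014,0,0,0,0,0,1]]}}

```text
time: 6.38
position: [0.5542, 0.0153, 0.1409]
eef_rot: [-0.443, 0.551, -0.444, -0.551]
contact_force: [0.7, -0.5, -3.3]
grip_width: 0.0499
```

```bash
python3 - <<'E'
from fit2 import *
s=manip.read_state();print(s["position"],s["grip_width"],s["contact_force"],s["ft_torque"])
print(goto(.5541,.0146,.082,.215))
E
```

```text
[0.55415353 0.01526952 0.14094291] 0.04986338454945447 [ 0.69861723 -0.52554492 -3.33580006] [ 0.0571669  -0.03828034  0.00398311]
([-0.0011, 0.0002, -0.0006], [0.01, -0.04, -0.02])
```

>>> {"method": "carry_out", "body": {"commands": [[0.003,0,0,0,0,0,1],[0.005,0,0,0,0,0,1],[0.005,0,0,0,0,0,1]]}}

```text
time: 6.63
position: [0.5544, 0.0152, 0.1359]
eef_rot: [-0.443, 0.551, -0.444, -0.55]
contact_force: [0.1, 0.1, -3.5]
grip_width: 0.0499
```

```bash
python3 - <<'E'
from fit2 import *
s=manip.read_state();print(s["position"],s["grip_width"],s["contact_force"],s["ft_torque"])
ims=[]
for c,(x,y) in(("scene",(340,270)),("side",(315,225))):
    im=manip.snapshot(c); ims.append(cv2.resize(im[y-75:y+75,x-65:x+65],None,fx=3,fy=3))
    print(c,[(round(d["confidence"],2),np.round(d["at"],3).tolist()) for d in manip.mark_of(c,"platform_top")+manip.mark_of(c,"bottle_a_mid")])
cv2.imwrite("pics/p3.png",np.hstack(ims))
E
```

```text
[0.55440035 0.01522952 0.1359337 ] 0.049919235541881615 [ 0.1276367   0.05380336 -3.47623655] [ 0.10693098 -0.04173341 -0.04405629]
scene [(0.18, [0.471, -0.002, 0.057]), (0.7, [0.554, 0.018, 0.071])]
side [(0.63, [0.558, 0.012, 0.05]), (0.6, [0.553, 0.015, 0.074])]
```

View pics/p3.png

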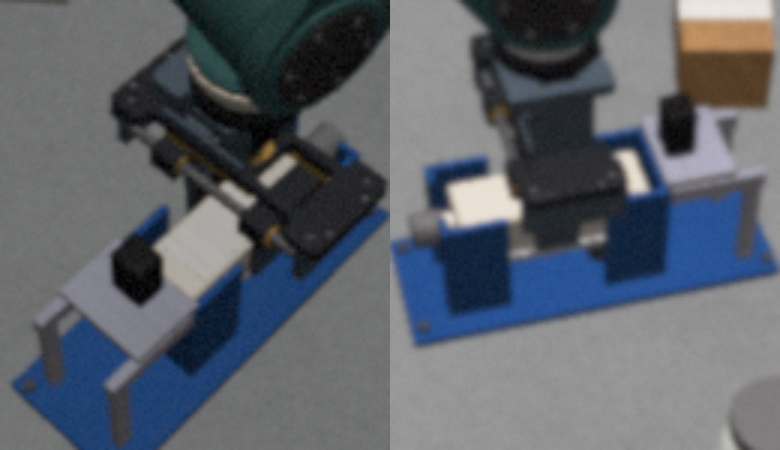

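Scene and side crops: the bottle is in the well, with its cap out through the notch (side crop, cap at (425,225)). There is no clear contact force yet, so I go lower in steps.

>>> {"method": "carry_out", "body": {"commands": [[0.004,0,0,0,0,0,1],[0.008,0,0,0,0,0,1],[0.008,0,0,0,0,0,1]]}}

```text
time: 7.18
position: [0.5541, 0.0153, 0.1273]
eef_rot: [-0.443, 0.551, -0.444, -0.551]
contact_force: [0.3, -0.1, -2.5]
grip_width: 0.0494
```

```bash
python3 - <<'E'
from fit2 import *
s=manip.read_state();print(s["position"],s["contact_force"],s["ft_torque"])
for c in("scene","side"):
    im=manip.snapshot(c)
    print(c,[(t,round(d["confidence"],2),np.round(d["at"],3).tolist()) for t in("platform_top","bottle_a_mid","magazine_notch") for d in manip.mark_of(c,t)])
E
```

```text
[0.55406894 0.01525039 0.1273082 ] [ 0.29328882 -0.11978215 -2.5092719 ] [ 0.01404686 -0.03598973 -0.02182011]
scene [('bottle_a_mid', 0.93, [0.552, 0.014, 0.064]), ('magazine_notch', 0.91, [0.469, -0.002, 0.059])]
side [('platform_top', 0.6, [0.556, 0.01, 0.046]), ('platform_top', 0.51, [0.462, -0.006, 0.066]), ('bottle_a_mid', 0.75, [0.553, 0.016, 0.064]), ('magazine_notch', 0.61, [0.467, -0.004, 0.061])]
```

>>> {"method": "carry_out", "body": {"commands": [[0,0,0,0,0,0,-0.5],[0,0,0,0,0,0,-0.5],[0,0,0,0,0,0,-0.5],[0,0,0,0,0,0,-0.5]]}}

```text
time: 7.92
position: [0.5541, 0.0152, 0.128]
eef_rot: [-0.443, 0.551, -0.444, -0.551]
contact_force: [0.7, 0.6, -0.2]
grip_width: 0.0682
```

```bash
python3 - <<'E'
from fit2 import *
s=manip.read_state();print(s["position"],s["contact_force"],s["grip_width"])
for c in("scene","side"):
    im=manip.snapshot(c)
    print(c,[(t,round(d["confidence"],2),np.round(d["at"],3).tolist()) for t in("platform_top","bottle_a_mid","magazine_notch") for d in manip.mark_of(c,t)])
print(goto(.60,-.30,.30,-.6))
E
```

```text
[0.55406736 0.01523446 0.12800775] [ 0.67853172  0.55053051 -0.23573109] 0.0681882136108385
scene [('bottle_a_mid', 0.6, [0.553, 0.018, 0.067]), ('magazine_notch', 0.27, [0.462, -0.005, 0.063])]
side [('platform_top', 0.57, [0.556, 0.01, 0.046]), ('bottle_a_mid', 0.8, [0.553, 0.017, 0.068]), ('magazine_notch', 0.65, [0.47, -0.002, 0.06])]
([-0.2319, 0.0225, -0.318], [46.71, -0.05, -0.02])
```

>>> {"method": "carry_out", "body": {"commands": [[-0.03,0,0,0,0,0,-0.5],[-0.07,0,0,0,0,0,-0.6],[-0.11,0,0,0,0,0,-1],[-0.232,0.0225,-0.318,46.7,0,0,-1],[-0.232,0.0225,-0.318,46.7,0,0,-1],[-0.232,0.0225,-0.318,46.7,0,0,-1],[-0.232,0.0225,-0.318,46.7,0,0,-1],[-0.232,0.0225,-0.318,46.7,0,0,-1],[-0.232,0.0225,-0.318,46.7,0,0,-1],[-0.232,0.0225,-0.318,46.7,0,0,-1]]}}

```text
time: 9.15
position: [0.5931, -0.2561, 0.3432]
eef_rot: [0.626, -0.328, 0.627, 0.327]
contact_force: [-0.0, 0.7, -0.4]
grip_width: 0.0909
```

>>> {"method": "carry_out", "body": {"commands": [[-0.015,0,-0.06,5,0,0,-1],[-0.015,0,-0.06,5,0,0,-1],[-0.015,0,-0.06,5,0,0,-1]]}}

```text
time: 9.4
position: [0.5574, -0.3087, 0.3597]
eef_rot: [0.641, -0.3, 0.641, 0.298]
contact_force: [-0.5, 0.1, -0.4]
grip_width: 0.0913
```

```bash
python3 - <<'E'
from fit2 import *
s=manip.read_state(); print(s["position"],s["joint_positions"])
cm=manip.camera_model("wrist"); im=manip.snapshot("wrist"); cv2.imwrite("pics/w4.png",im)
json.dump({k:np.array(v).tolist() for k,v in cm.items() if k in("fx","fy","cx","cy","camera_from_world")},open("w4.json","w"))
for c in("wrist","side","scene"):
    if c!="wrist": manip.snapshot(c)
    print(c,[(t,round(d["confidence"],2),np.round(d["at"],4).tolist()) for t in("bottle_b_mid","bottle_b_cap") for d in manip.mark_of(c,t)])
E
```

```text
[ 0.55735333 -0.30872891  0.35965435] [-5.41960686e-01  2.09500640e-01  1.82425196e+00 -1.73604696e-03
  1.10606215e+00 -1.41403410e+00]
wrist [('bottle_b_mid', 0.82, [0.7499, -0.3822, 0.0192]), ('bottle_b_mid', 0.59, [0.5571, -0.3506, 0.0169]), ('bottle_b_cap', 0.56, [0.4843, -0.2915, 0.023])]
side [('bottle_b_mid', 0.94, [0.5479, -0.5324, 0.0162]), ('bottle_b_mid', 0.65, [0.5597, -0.3487, 0.0245]), ('bottle_b_mid', 0.57, [0.7503, -0.3836, 0.0179]), ('bottle_b_cap', 0.73, [0.4844, -0.2934, 0.0171]), ('bottle_b_cap', 0.72, [0.8293, -0.4373, 0.0267]), ('bottle_b_cap', 0.68, [0.6557, 0.0406, 0.1378])]
scene [('bottle_b_mid', 0.88, [0.75, -0.388, 0.0195]), ('bottle_b_mid', 0.77, [0.5496, -0.5295, 0.0202]), ('bottle_b_mid', 0.59, [0.5594, -0.3485, 0.0174]), ('bottle_b_mid', 0.52, [0.4706, -0.0033, 0.0595]), ('bottle_b_mid', 0.22, [0.7141, 0.2512, 0.0382]), ('bottle_b_cap', 0.67, [0.4835, -0.2915, 0.0183]), ('bottle_b_cap', 0.67, [0.5384, -0.6263, 0.0188])]
```

View pics/w4.png

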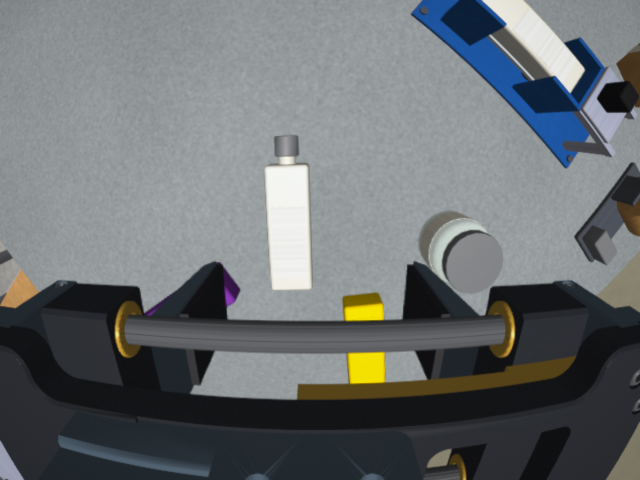

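The white bottle B is at (266–311, 163–289) with its cap at (286,145). The yellow and purple bottles are clear of it. Next I'll fit B.

```bash
python3 - <<'E'
from fit2 import *
cm=json.load(open("w4.json")); im=cv2.imread("pics/w4.png")
p,f=edges_fit(im,cm,BOT,(.5595,-.349,-.655)); print("B",p.round(4),f)
print((proj("wrist",place(np.array([b[0] for b in BOT]),*p),cm)).round())
print(goto(*p[:2],.024,p[2]))
E
```

```text
B [ 0.5586 -0.3476 -0.6708] 0.48660298188527423
[[265. 164.]
 [272. 290.]
 [313. 289.]
 [310. 162.]]
([0.2741, -0.0271, -0.0331], [-1.29, -0.05, -0.01])
```

>>> {"method": "carry_out", "body": {"commands": [[0.04,-0.027,-0.033,-1.3,0,0,-1],[0.08,-0.027,-0.033,-1.3,0,0,-1],[0.12,-0.027,-0.033,-1.3,0,0,-1],[0.16,-0.027,-0.033,-1.3,0,0,-1],[0.2,-0.027,-0.033,-1.3,0,0,-1],[0.24,-0.027,-0.033,-1.3,0,0,-1],[0.273,-0.027,-0.033,-1.3,0,0,-1],[0.273,-0.027,-0.033,-1.3,0,0,-1],[0.273,-0.027,-0.033,-1.3,0,0,-1],[0.273,-0.027,-0.033,-1.3,0,0,-0.2]]}}

```text
time: 10.68
position: [0.5588, -0.3472, 0.0847]
eef_rot: [0.636, -0.308, 0.637, 0.308]
contact_force: [-0.2, 0.8, -0.7]
grip_width: 0.0872
```

>>> {"method": "carry_out", "body": {"commands": [[0,0,0,0,0,0,1],[0,0,0,0,0,0,1],[0,0,0,0,0,0,1],[0,0,0,0,0,0,1],[0,0,0,0,0,0,1],[0,0,0,0,0,0,1]]}}

```text
time: 11.18
position: [0.5588, -0.3473, 0.085]
eef_rot: [0.636, -0.308, 0.637, 0.308]
contact_force: [-2.0, -0.9, 3.4]
grip_width: 0.0498
```

```bash
python3 - <<'E'
from h import *
s=manip.read_state();print(s["position"],s["grip_width"],s["contact_force"]); R0=jaw(s); print("jaw yaw",np.arctan2(R0[0,2],-R0[1,2]),np.arctan2(-R0[0,2],R0[1,2]))
print(goto(.5541,.0148,.20,.215))
E
```

```text
[ 0.55884873 -0.34726669  0.08496539] 0.04979056151917638 [-2.03254248 -0.85376575  3.38992986]
jaw yaw 2.4714740751479343 -0.6701185784418588
([-0.1752, 0.2287, 0.2806], [-50.71, -0.04, -0.06])
```

>>> {"method": "carry_out", "body": {"commands": [[-0.04,0,0,0,0,0,1],[-0.08,0,0,0,0,0,1],[-0.12,0.01,0.01,-3,0,0,1],[-0.175,0.2287,0.2806,-50.7,0,0,1],[-0.175,0.2287,0.2806,-50.7,0,0,1],[-0.175,0.2287,0.2806,-50.7,0,0,1],[-0.175,0.2287,0.2806,-50.7,0,0,1],[-0.175,0.2287,0.2806,-50.7,0,0,1],[-0.175,0.2287,0.2806,-50.7,0,0,1],[-0.175,0.2287,0.2806,-50.7,0,0,1]]}}

```text
time: 12.02
position: [0.5538, -0.0435, 0.2503]
eef_rot: [0.441, -0.552, 0.442, 0.552]
contact_force: [0.7, 0.4, -3.6]
grip_width: 0.0499
```

```bash
python3 - <<'E'
from h import *
s=manip.read_state();print(s["position"],s["grip_width"],s["contact_force"])
print(goto(.5541,.0148,.20,.215))
E
```

```text
[ 0.5538337  -0.04351409  0.25034022] 0.049874298901489415 [ 0.70828546  0.36366408 -3.62819836]
([-0.0097, -0.013, 0.0568], [0.36, -0.0, -0.09])
```

>>> {"method": "carry_out", "body": {"commands": [[-0.01,-0.013,0.0568,0.3,0,0,1],[-0.01,-0.013,0.0568,0.3,0,0,1],[-0.01,-0.013,0.0568,0.3,0,0,1],[-0.01,-0.013,0.0568,0.3,0,0,1]]}}

```text
time: 12.35
position: [0.5538, 0.0157, 0.2603]
eef_rot: [0.442, -0.551, 0.443, 0.552]
contact_force: [-0.0, -0.5, -3.2]
grip_width: 0.0498
```

```bash
python3 - <<'E'
from fit2 import *
s=manip.read_state();print(s["position"],s["contact_force"])
print(goto(.5541,.0148,.10,.215))
for c in("side","scene"):
    manip.snapshot(c)
    print(c,[(t,round(d["confidence"],2),np.round(d["at"],4).tolist()) for t in("bottle_b_mid","bottle_b_cap") for d in manip.mark_of(c,t)])
E
```

```text
[0.5538001  0.01573681 0.26026774] [-0.01633225 -0.46386669 -3.24559388]
([0.1003, -0.0003, -0.001], [0.18, -0.01, -0.1])
side [('bottle_b_mid', 0.87, [0.7492, -0.3887, 0.0178]), ('bottle_b_mid', 0.82, [0.5459, -0.5315, 0.0162]), ('bottle_b_mid', 0.68, [0.5556, 0.0154, 0.2011]), ('bottle_b_cap', 0.85, [0.8324, -0.4344, 0.0262]), ('bottle_b_cap', 0.61, [0.4604, -0.0088, 0.1923])]
scene [('bottle_b_mid', 0.9, [0.5481, -0.5288, 0.0204]), ('bottle_b_mid', 0.71, [0.5538, 0.0147, 0.1912]), ('bottle_b_mid', 0.67, [0.7534, -0.388, 0.0188]), ('bottle_b_mid', 0.31, [0.714, 0.2499, 0.035]), ('bottle_b_mid', 0.16, [0.4612, -0.0022, 0.0638]), ('bottle_b_cap', 0.97, [0.8315, -0.4421, 0.0202]), ('bottle_b_cap', 0.8, [0.4602, -0.0046, 0.1962]), ('bottle_b_cap', 0.71, [0.5368, -0.6256, 0.017]), ('bottle_b_cap', 0.48, [0.471, -0.0045, 0.0594])]
```

>>> {"method": "carry_out", "body": {"commands": [[0.02,0,-0.001,0,0,0,1],[0.04,0,-0.001,0,0,0,1],[0.055,0,-0.001,0,0,0,1],[0.07,0,-0.001,0,0,0,1],[0.08,0,-0.001,0,0,0,1],[0.085,0,-0.001,0,0,0,1],[0.09,0,-0.001,0,0,0,1],[0.095,0,-0.001,0,0,0,1],[0.1,0,-0.001,0,0,0,1]]}}

```text
time: 13.4
position: [0.5544, 0.0127, 0.1604]
eef_rot: [0.443, -0.551, 0.444, 0.551]
contact_force: [-2.4, -2.0, 0.8]
grip_width: 0.0496
```

>>> {"method": "carry_out", "body": {"commands": [[0.004,0,0,0,0,0,1],[0.008,0,0,0,0,0,1],[0.011,0,0,0,0,0,1],[0.011,0,0,0,0,0,1]]}}

```text
time: 13.73
position: [0.5546, 0.0127, 0.149]
eef_rot: [0.443, -0.551, 0.444, 0.551]
contact_force: [0.1, -0.9, -3.0]
grip_width: 0.0498
```

>>> {"method": "carry_out", "body": {"commands": [[0.002,0,0,0,0,0,1],[0.004,0,0,0,0,0,1],[0.006,0,0,0,0,0,1],[0.006,0,0,0,0,0,1]]}}

```text
time: 14.07
position: [0.5552, 0.0128, 0.1441]
eef_rot: [-0.443, 0.551, -0.444, -0.551]
contact_force: [-7.8, 0.6, 20.3]
grip_width: 0.0495
```

>>> {"method": "carry_out", "body": {"commands": [[-0.001,0,0,0,0,0,0.0],[-0.001,0,0,0,0,0,-0.3],[-0.001,0,0,0,0,0,-0.5],[-0.001,0,0,0,0,0,-0.5],[-0.001,0,0,0,0,0,-0.5],[-0.001,0,0,0,0,0,-0.5]]}}

```text
time: 14.57
position: [0.5551, 0.0128, 0.145]
eef_rot: [-0.443, 0.551, -0.444, -0.551]
contact_force: [-0.1, 0.1, 0.2]
grip_width: 0.0685
```

>>> {"method": "carry_out", "body": {"commands": [[-0.04,0,0,0,0,0,-0.5],[-0.08,0,0,0,0,0,-0.5],[-0.12,0,0,0,0,0,-0.5],[-0.16,0,0,0,0,0,-0.5],[-0.16,0.1,0,0,0,0,-0.5],[-0.16,0.1,0,0,0,0,-0.5],[-0.16,0.1,0,0,0,0,-0.5]]}}

```text
time: 15.15
position: [0.4537, -0.0087, 0.3047]
eef_rot: [0.443, -0.551, 0.444, 0.551]
contact_force: [-0.3, 0.3, -0.7]
grip_width: 0.0682
```

```bash
python3 - <<'E'
from fit2 import *
s=manip.read_state();print(s["position"],s["contact_force"],s["grip_width"])
ims=[]
for c,(x,y) in(("scene",(340,270)),("side",(315,225))):
    im=manip.snapshot(c); ims.append(cv2.resize(im[y-75:y+75,x-65:x+65],None,fx=3,fy=3))
    print(c,[(t,round(d["confidence"],2),np.round(d["at"],3).tolist()) for t in("bottle_b_mid","bottle_b_cap","keeper_knob","platform_top") for d in manip.mark_of(c,t) if abs(d["at"][1])<.1])
cm=manip.camera_model("wrist"); im=manip.snapshot("wrist"); cv2.imwrite("pics/w5.png",im)
print("wrist",[(t,round(d["confidence"],2),np.round(d["at"],3).tolist()) for t in("bottle_b_mid","bottle_b_cap","keeper_knob") for d in manip.mark_of("wrist",t) if abs(d["at"][1])<.1])
cv2.imwrite("pics/p5.png",np.hstack(ims))
E
```

```text
[ 0.45372831 -0.00874094  0.30472467] [-0.25913208  0.25434869 -0.72748074] 0.06815202201837031
scene [('bottle_b_mid', 0.69, [0.555, 0.015, 0.077]), ('bottle_b_cap', 0.97, [0.461, -0.007, 0.08]), ('keeper_knob', 0.86, [0.652, 0.039, 0.134]), ('keeper_knob', 0.4, [0.46, -0.007, 0.08])]
side [('bottle_b_mid', 0.72, [0.556, 0.014, 0.084]), ('bottle_b_mid', 0.38, [0.555, 0.014, 0.023]), ('bottle_b_cap', 0.88, [0.464, -0.008, 0.078]), ('keeper_knob', 0.63, [0.653, 0.04, 0.137]), ('platform_top', 0.52, [0.556, 0.013, 0.025])]
wrist [('bottle_b_mid', 0.8, [0.553, 0.013, 0.079]), ('bottle_b_cap', 0.83, [0.461, -0.006, 0.082]), ('bottle_b_cap', 0.4, [0.554, 0.014, 0.079]), ('keeper_knob', 0.18, [0.462, -0.008, 0.082])]
```

View pics/p5.png

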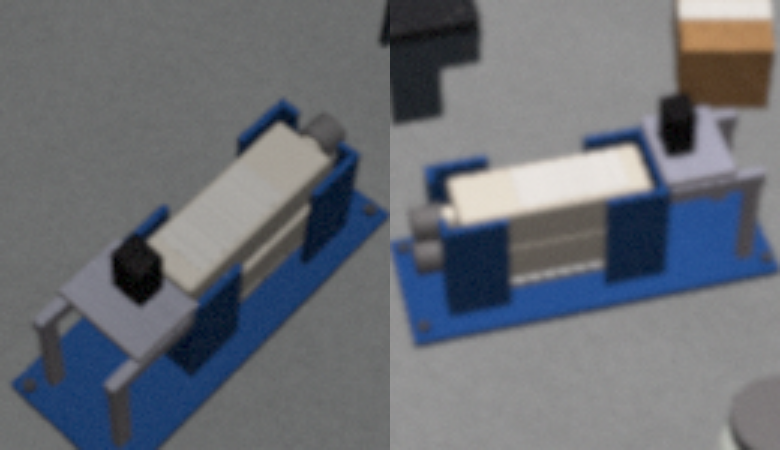

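Crops: both bottles lie flat, one on the other. In the side crop both caps stick out at (425,220) and (428,257), and the pile is at rim level. The marks put B's mid at z ≈ 0.080, which is fully down. Next is the keeper.

```bash
python3 -c "
from h import *
print(goto(.657,.0382,.20,.215),goto(.657,.0382,.142,.215))"
```

```text
([0.0448, -0.2048, 0.003], [-0.01, -0.02, -0.03]) ([0.1028, -0.2048, 0.003], [-0.01, -0.02, -0.03])
```

>>> {"method": "carry_out", "body": {"commands": [[0,-0.2048,0.003,0,0,0,-0.5],[0,-0.2048,0.003,0,0,0,-0.5],[0,-0.2048,0.003,0,0,0,-0.5],[0,-0.2048,0.003,0,0,0,-0.5],[0.02,-0.2048,0.003,0,0,0,-0.5],[0.05,-0.2048,0.003,0,0,0,-0.5],[0.08,-0.2048,0.003,0,0,0,-0.5],[0.1,-0.2048,0.003,0,0,0,-0.5],[0.1028,-0.2048,0.003,0,0,0,-0.5],[0.1028,-0.2048,0.003,0,0,0,-0.5]]}}

```text
time: 16.68
position: [0.6565, 0.0382, 0.2009]
eef_rot: [0.443, -0.55, 0.444, 0.551]
contact_force: [0.3, -0.7, 0.7]
grip_width: 0.0682
```

>>> {"method": "carry_out", "body": {"commands": [[0,0,0,0,0,0,1],[0,0,0,0,0,0,1],[0,0,0,0,0,0,1],[0,0,0,0,0,0,1],[0,0,0,0,0,0,1],[0,0,0,0,0,0,1]]}}

```text
time: 17.18
position: [0.6566, 0.0382, 0.2014]
eef_rot: [0.443, -0.55, 0.444, 0.551]
contact_force: [-0.3, 0.1, -0.6]
grip_width: 0.031
```

```bash
python3 -c "
from h import *
s=manip.read_state();print(s['position'],s['contact_force'],s['grip_width'])"
```

```text
[0.65664237 0.03818703 0.20144223] [-0.25478385  0.07449317 -0.58355027] 0.030984059562467983
```

>>> {"method": "carry_out", "body": {"commands": [[0,0,0,0,0,0,1],[0,0,0,0,0,0,1],[0,0.008,0,0,0,0,1],[0,0.016,0,0,0,0,1],[0,0.024,0,0,0,0,1],[0,0.03,0,0,0,0,1],[0,0.035,0,0,0,0,1],[0,0.039,0,0,0,0,1],[0,0.042,0,0,0,0,1],[0,0.042,0,0,0,0,1]]}}

```text
time: 18.02
position: [0.6171, 0.0285, 0.2017]
eef_rot: [-0.444, 0.552, -0.443, -0.549]
contact_force: [17.6, -7.0, -16.1]
grip_width: 0.0277
```

>>> {"method": "carry_out", "body": {"commands": [[0,0.002,0,0,0,0,1],[0,0.004,0,0,0,0,1],[0,0.005,0,0,0,0,1],[0,0.005,0,0,0,0,1]]}}

```text
time: 18.35
position: [0.6153, 0.028, 0.2022]
eef_rot: [-0.446, 0.554, -0.441, -0.547]
contact_force: [27.2, 8.4, -22.6]
grip_width: 0.0278
```

```bash
python3 - <<'E'
from fit2 import *
s=manip.read_state();print(s['position'],s['contact_force'],s['grip_width'])
for c in("scene","side"):
    manip.snapshot(c)
    print(c,[(t,round(d["confidence"],2),np.round(d["at"],3).tolist()) for t in("bottle_b_mid","bottle_b_cap","keeper_knob") for d in manip.mark_of(c,t) if abs(d["at"][1])<.1])
E
```

```text
[0.6153227  0.02799747 0.20219664] [ 27.18114441   8.37906839 -22.56046245] 0.027771242238397813
scene [('bottle_b_mid', 0.77, [0.555, 0.016, 0.08]), ('bottle_b_cap', 0.84, [0.459, -0.009, 0.081]), ('keeper_knob', 0.97, [0.615, 0.03, 0.135])]
side [('bottle_b_cap', 0.72, [0.46, -0.009, 0.077]), ('keeper_knob', 0.66, [0.617, 0.031, 0.138])]
```

>>> {"method": "carry_out", "body": {"commands": [[0,0,0,0,0,0,-0.5],[0,0,0,0,0,0,-0.5],[0,0,0,0,0,0,-0.5],[0,0,0,0,0,0,-0.5],[-0.04,0,0,0,0,0,-0.5],[-0.08,0,0,0,0,0,-0.5],[-0.12,0,0,0,0,0,-0.5],[-0.12,0.1,0,0,0,0,-0.5],[-0.12,0.1,0,0,0,0,-0.5],[-0.12,0.1,0,0,0,0,-0.5]]}}

```text
time: 19.58
position: [0.5122, 0.0063, 0.3208]
eef_rot: [-0.446, 0.554, -0.441, -0.548]
contact_force: [-0.4, 1.1, -2.0]
grip_width: 0.0684
```

```bash
python3 - <<'E'
from fit2 import *
s=manip.read_state();print(s['position'],s['contact_force'],s['grip_width'])
ims=[]
for c,(x,y) in(("scene",(340,270)),("side",(315,225))):
    im=manip.snapshot(c); cv2.imwrite(f"pics/{c}6.png",im); 
    K=4; big=cv2.resize(im,None,fx=K,fy=K,interpolation=cv2.INTER_CUBIC); cm=manip.camera_model(c)
    # expected keeper plate top + knob top at full travel (red) and 5 mm short (green)
    for q,col in((.062,(0,0,255)),(.067,(0,200,0))):
        for seg in rect(q-.028,q+.028,-.037,.037,.114)+rect(q-.012,q+.012,-.014,.014,.157):
            uv=(proj(c,place(np.array(seg),.5541,.0146,.215),cm)*K+K/2).round().astype(int); cv2.polylines(big,[uv],False,col,1)
    ims.append(big[(y-70)*K:(y+70)*K,(x-50)*K:(x+50)*K])
    print(c,[(t,round(d["confidence"],2),np.round(d["at"],3).tolist()) for t in("bottle_b_mid","bottle_b_cap","keeper_knob") for d in manip.mark_of(c,t) if abs(d["at"][1])<.1])
cv2.imwrite("pics/p6.png",np.hstack(ims))
E
```

```text
[0.51222633 0.00627835 0.32082136] [-0.35169882  1.10779987 -1.98759304] 0.0684344459808348
scene [('bottle_b_mid', 0.73, [0.557, 0.016, 0.08]), ('bottle_b_cap', 0.66, [0.461, -0.009, 0.082]), ('keeper_knob', 0.78, [0.614, 0.027, 0.136])]
side [('bottle_b_mid', 0.72, [0.556, 0.015, 0.087]), ('bottle_b_cap', 0.86, [0.464, -0.01, 0.079]), ('keeper_knob', 0.8, [0.616, 0.031, 0.138])]
```

View pics/p6.png

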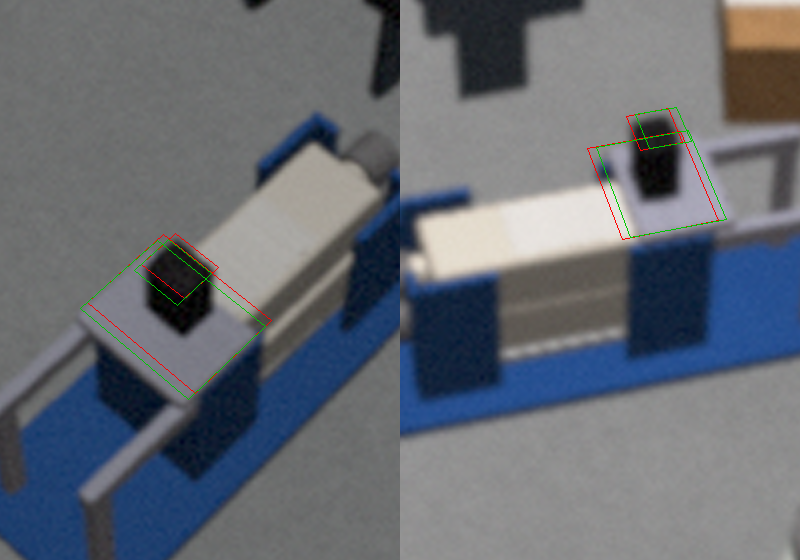

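Overlay: the pile is down. The plate's leading edge lies nearer the "5 mm short" (green) outline than the full-travel (red) one. I'll measure the actual travel from knob displacement between the first pictures and now.

```bash
python3 - <<'E'
from fit2 import *
for c in("scene","side"):
    a,b=[cv2.imread(f"pics/{c}{i}.png") for i in(0,6)]; cm=manip.camera_model(c)
    def knob(im,q):
        u,v=proj(c,place(np.array([[q,0,.136]]),.5541,.0146,.215),cm)[0].round().astype(int)
        w=im[v-16:v+17,u-16:u+17].max(2); m=(w<55).astype(np.uint8); n,l,st,ce=cv2.connectedComponentsWithStats(m)
        d=[np.hypot(*(ce[i]-16))-st[i,4]*.05 for i in range(1,n)]; i=1+int(np.argmin(d)); return ce[i]+[u-16,v-16],st[i,4]
    (ka,na),(kb,nb)=knob(a,.107),knob(b,.064)
    X=lambda k: ray(c,k,.137,cm)
    d=X(kb)-X(ka); e=np.array([np.cos(.215),np.sin(.215),0])
    print(c,ka,na,kb,nb,X(ka).round(4),X(kb).round(4),"travel",-d@e,"lateral",d[1]*e[0]-d[0]*e[1])
E
```

```text
scene [321.53687316 282.73451327] 339 [334.41481481 271.73333333] 270 [0.6496 0.0353 0.137 ] [0.6151 0.0289 0.137 ] travel 0.03510879528402632 lateral 0.001135077724098178
side [345.53296703 190.65384615] 182 [328.48823529 194.27647059] 170 [0.6554 0.0344 0.137 ] [0.6162 0.0243 0.137 ] travel 0.04046658527450503 lateral -0.0014573799323072296
```

```bash
python3 -c "
from h import *
e=np.array([np.cos(.215),np.sin(.215)]);o=np.array([.5541,.0146])
for q,z in((.118,.26),(.118,.139),(.094,.139)): print(q,z,goto(*(o+q*e),z,.215))"
```

```text
0.118 0.26 ([0.0027, -0.1559, -0.0003], [-0.01, -0.16, 0.67])
0.118 0.139 ([0.1237, -0.1545, -0.0], [-0.01, -0.16, 0.67])
0.094 0.139 ([0.1234, -0.1305, -0.0], [-0.01, -0.16, 0.67])
```

>>> {"method": "carry_out", "body": {"commands": [[0.003,-0.156,0,0,-0.2,0.7,1],[0.003,-0.156,0,0,-0.2,0.7,1],[0.003,-0.156,0,0,-0.2,0.7,1],[0.003,-0.156,0,0,-0.2,0.7,1],[0.003,-0.156,0,0,-0.2,0.7,1],[0.03,-0.156,0,0,-0.2,0.7,1],[0.065,-0.155,0,0,-0.2,0.7,1],[0.1,-0.155,0,0,-0.2,0.7,1],[0.1237,-0.1545,0,0,-0.2,0.7,1],[0.1237,-0.1545,0,0,-0.2,0.7,1]]}}

```text
time: 20.82
position: [0.6675, 0.0398, 0.1938]
eef_rot: [0.442, -0.549, 0.445, 0.553]
contact_force: [0.5, 0.1, -1.1]
grip_width: 0.0044
```

>>> {"method": "carry_out", "body": {"commands": [[0,0.006,0,0,0,0,1],[0,0.012,0,0,0,0,1],[0,0.018,0,0,0,0,1],[0,0.022,0,0,0,0,1],[0,0.022,0,0,0,0,1]]}}

```text
time: 21.23
position: [0.6455, 0.035, 0.1952]
eef_rot: [0.442, -0.549, 0.445, 0.552]
contact_force: [-0.2, -0.4, -0.3]
grip_width: 0.0005
```

>>> {"method": "carry_out", "body": {"commands": [[0,0.002,0,0,0,0,1],[0,0.004,0,0,0,0,1],[0,0.004,0,0,0,0,1]]}}

```text
time: 21.48
position: [0.6431, 0.0343, 0.1964]
eef_rot: [0.444, -0.55, 0.443, 0.551]
contact_force: [9.6, 2.4, -3.7]
grip_width: 0.0007
```

>>> {"method": "carry_out", "body": {"commands": [[0,0.002,0,0,0,0,1],[0,0.003,0,0,0,0,1],[0,0.003,0,0,0,0,1],[0,0.003,0,0,0,0,1]]}}

```text
time: 21.82
position: [0.6426, 0.0341, 0.1974]
eef_rot: [-0.446, 0.552, -0.442, -0.549]
contact_force: [18.2, 6.3, -11.5]
grip_width: 0.0005
```

```bash
python3 - <<'E'
from h import *
s=manip.read_state();print(s["position"],s["contact_force"]); R0=jaw(s); e=np.array([np.cos(.215),np.sin(.215)])
g=s["position"]+.06*R0[:,0]; print("grasp pt",g,"q",(g[:2]-[.5541,.0146])@e)
for c in("scene","side"):
    manip.snapshot(c)
    print(c,[(t,round(d["confidence"],2),np.round(d["at"],3).tolist()) for t in("keeper_knob",) for d in manip.mark_of(c,t) if abs(d["at"][1])<.1])
E
```

```text
[0.64259924 0.03409716 0.19744218] [ 18.21724513   6.28773453 -11.46582059]
grasp pt [0.64298058 0.03421298 0.1374435 ] q 0.09101861061983865
scene [('keeper_knob', 0.73, [0.616, 0.03, 0.137])]
side [('keeper_knob', 0.7, [0.616, 0.031, 0.141])]
```

>>> {"method": "carry_out", "body": {"commands": [[0,-0.015,0,0,0,0,1],[0,-0.02,0,0,0,0,1],[-0.04,-0.04,0,0,0,0,1],[-0.08,-0.07,0,0,0,0,1],[-0.1,-0.1,0,0,0,0,1],[-0.1,-0.1,0,0,0,0,1],[-0.1,-0.1,0,0,0,0,1],[-0.1,-0.1,0,0,0,0,1]]}}

```text
time: 22.68
position: [0.739, 0.0551, 0.2973]
eef_rot: [-0.445, 0.552, -0.442, -0.55]
contact_force: [-0.3, -0.6, -0.3]
grip_width: 0.0008
```

```bash
python3 - <<'E'
from fit2 import *
s=manip.read_state();print(s["position"])
cm=manip.camera_model("wrist"); im=manip.snapshot("wrist"); cv2.imwrite("pics/w7r.png",im)
json.dump({k:np.array(v).tolist() for k,v in cm.items() if k in("fx","fy","cx","cy","camera_from_world")},open("w7.json","w"))
u,v=proj("wrist",place(np.array([[.05,0,.11]]),.5541,.0146,.215),cm)[0].round().astype(int); print(u,v)
K=4;x0,y0=max(u-100,0),max(v-75,0)
cv2.imwrite("pics/w7.png",cv2.resize(im[y0:y0+150,x0:x0+200],None,fx=K,fy=K,interpolation=cv2.INTER_CUBIC)); print(x0,y0)
for q in(.107,.062): print(proj("wrist",place(np.array([[.0,0,.1],[.038,.037,.104],[.038,-.037,.104],[.034,-.037,.114],[.034,.037,.114]]),.5541,.0146,.215),cm).round(1).tolist())
E
```

```text
[0.73895143 0.05512246 0.29731243]
315 55
215 0
[[314.7, -0.4], [363.3, 43.5], [266.1, 43.4], [264.5, 35.2], [364.9, 35.3]]
[[314.7, -0.4], [363.3, 43.5], [266.1, 43.4], [264.5, 35.2], [364.9, 35.3]]
```

View pics/w7.png

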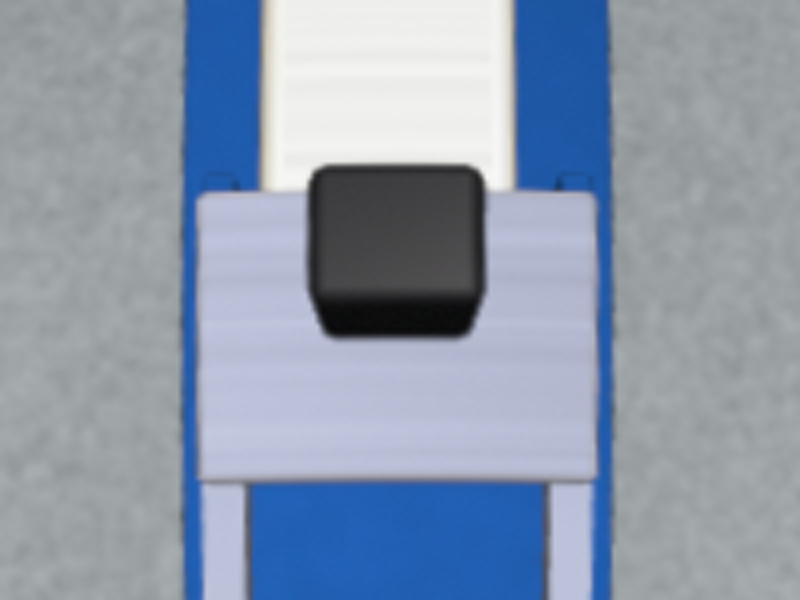

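```bash
python3 - <<'E'
from fit2 import *
cm=json.load(open("w7.json")); e=np.array([np.cos(.215),np.sin(.215)])
q=lambda u,v,z:((ray("wrist",(215+u/4,v/4),z,cm)[:2]-[.5541,.0146])@e).round(4)
print("slot edge(38)",q(575,174,.104),q(220,174,.104))
print("knob top -x,+x",q(397,166,.157),q(397,297,.157),"base +x",q(397,336,.114))
print("plate",q(250,191,.114),q(250,480,.114))
c0=json.load(open("w1.json"))
E
```

```text
slot edge(38) 0.0382 0.0382
knob top -x,+x 0.0514 0.0729 base +x 0.0728
plate 0.0444 0.0995
```

Wrist crop: relative to the slot edge (measured 38.2 mm, true 38), the knob centre is at 61–62 mm, which is full travel, and a hard stop was felt twice. The plate is mounted off-centre from the knob, so my overlay had assumed it wrongly. I'll do a last check and hand in.

```bash
python3 - <<'E'
from fit2 import *
for c in("scene","side"):
    manip.snapshot(c)
    print(c,[(t,round(d["confidence"],2),np.round(d["at"],3).tolist()) for t in("bottle_b_mid","bottle_b_cap","keeper_knob","platform_top","carton_mid","jar_mid") for d in manip.mark_of(c,t) if d["at"][1]>-.3])
s=manip.read_state(); print(s["contact_force"],s["time"]); print(manip.hand_in())
E
```

```text
scene [('bottle_b_mid', 0.72, [0.557, 0.014, 0.078]), ('bottle_b_cap', 0.82, [0.463, -0.011, 0.079]), ('bottle_b_cap', 0.35, [0.706, -0.211, 0.048]), ('keeper_knob', 0.58, [0.612, 0.029, 0.135]), ('platform_top', 0.25, [0.708, -0.208, 0.052]), ('carton_mid', 0.82, [0.715, 0.248, 0.033]), ('jar_mid', 0.45, [0.704, -0.212, 0.053])]
side [('bottle_b_mid', 0.83, [0.557, 0.014, 0.083]), ('bottle_b_cap', 0.69, [0.462, -0.008, 0.081]), ('keeper_knob', 0.8, [0.616, 0.032, 0.14]), ('platform_top', 0.57, [0.556, 0.012, 0.021]), ('carton_mid', 0.85, [0.715, 0.248, 0.032]), ('jar_mid', 0.66, [0.708, -0.211, 0.051])]
[-0.48852798 -0.45401827 -0.01143283] 23.4333
the job is handed in; nothing more can be done
None
```

Both white bottles are in the blue magazine, lying flat one on top of the other with both caps out through the notch. The pile is pushed fully down and the keeper is across over it. I handed in at 23.4 s with the arm clear and touching nothing.

**Last checks that agree:**
- **Pile:** the platform is at about 21 mm and the top bottle's middle at about 80 mm. Both match fully down, and the pile stayed down after release.
- **Keeper:** the knob is 61–62 mm along the magazine, against 62 mm for fully across. It hit a hard stop twice, at about 18 N and 27 N.
- **Bystanders:** the carton and jar are where they started, within a few mm.

**Checks that disagreed:**
- **Keeper travel:** measured from the start position it came out at only about 35–42 mm instead of 45 mm. The camera readings put the starting knob at about 104 mm rather than 107 mm. I trusted the final position relative to the magazine and the felt stop.
- **Overlay:** one overlay suggested the keeper was about 5 mm short, because I had wrongly assumed the plate was centred under the knob.
- **First bottle:** the wrist force hardly changed while I lowered it onto the platform, so I set that height from the camera readings.

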